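# Sweep the loose caps into the green tray

### The job

Clear the work board after sampling: with the fingertips, sweep the three loose orange screw caps along the board and over its open end into the green tray, pushing them and never picking them up. Leave the two closed sample jars standing where they are among the caps, put nothing in the grey tray, and do not disturb the glass beaker or the white dish beside the trays.

Things in the scene. Friction and masses are not known exactly. Their poses are not given: they have to be found in the camera images.
- board: Fixed white board, 300 (own x) by 240 (own y) by 40 mm high; origin at the centre of its underside, flat top at z = 40 mm. Its two ends at own y = +-120 mm are open; along own x = +-147 mm runs a rim 6 mm thick, 10 mm above the top. Caps and jars stand in five lanes along own y, at own x about -100, -50, 0, 50, 100 mm (one per lane, within 5 mm), own y within +-50 mm.
- green_tray: Fixed green open tray against one open end of the board (either its +y or its -y end): 300 mm along its own x, parallel to the board's x, by 130 mm (own y), walls 4 mm thick, rim 36 mm high (4 mm below the board's top), floor about 4 mm. Origin at the centre of its underside, 187 mm from the board's origin.
- grey_tray: Fixed grey open tray of the same size and shape against the opposite end of the board; not to be used.
- cap_a_center (a point): Loose orange ribbed plastic screw cap, 30 mm across, 16 mm tall, lying flat on the board, yellow disc on top, about 18 g; point at its centre, 8 mm above the board's top at the start. Slides easily and stays flat when pushed low down; tips over the open end of the board into the tray.
- cap_b_center (a point): Loose orange ribbed plastic screw cap, 30 mm across, 16 mm tall, lying flat on the board, yellow disc on top, about 18 g; point at its centre, 8 mm above the board's top at the start. Slides easily and stays flat when pushed low down; tips over the open end of the board into the tray.
- cap_c_center (a point): Loose orange ribbed plastic screw cap, 30 mm across, 16 mm tall, lying flat on the board, yellow disc on top, about 18 g; point at its centre, 8 mm above the board's top at the start. Slides easily and stays flat when pushed low down; tips over the open end of the board into the tray.
- jar_a_center (a point): Loose closed brown sample jar with a black lid, 24 mm across, 40 mm tall, about 60 g, standing upright on the board; point at its centre, half-way up.
- jar_b_center (a point): Loose closed brown sample jar with a black lid, 24 mm across, 40 mm tall, about 60 g, standing upright on the board; point at its centre, half-way up.
- beaker: Bystander, on the bench past the left (+y) tray: clear glass beaker, 70 mm across, 90 mm tall; origin at the centre of its underside.
- dish: Bystander, on the bench past the right (-y) tray: white porcelain dish, 90 mm across, 25 mm tall; origin at the centre of its underside.

How it is judged (in metres and radians):
At the end, for the whole second after the job is handed in: All three caps lie inside the green tray, below its rim (centre within 146 mm and 61 mm of the tray's middle along its x and y, and lower than 35 mm); both jars stand upright within 12 mm of where they were; the beaker and the dish are within 20 mm of where they were (x of cap_a_center in the frame of green_tray between -0.146 and 0.146 m and y of cap_a_center in the frame of green_tray between -0.061 and 0.061 m and height (world z) of each of cap_a_center, cap_b_center, cap_c_center below 0.035 m and x of cap_b_center in the frame of green_tray between -0.146 and 0.146 m and y of cap_b_center in the frame of green_tray between -0.061 and 0.061 m and x of cap_c_center in the frame of green_tray between -0.146 and 0.146 m and y of cap_c_center in the frame of green_tray between -0.061 and 0.061 m and distance of each of jar_a_center, jar_b_center from where it was at the start of the episode below 0.012 m and angle between each of jar_a_center, jar_b_center's own z axis and vertical below 0.15 rad and distance of each of beaker, dish from where it was at the start of the episode below 0.02 m); the robot touches nothing.
It fails at once if a cap is lifted (its centre rises more than 22 mm above where it lay) (height (world z) of any of cap_a_center, cap_b_center, cap_c_center above 0.07 m).
It fails at once if a cap is carried out over a tray instead of being pushed over the board's edge (its centre 35 mm past the edge and not yet falling) ((y of cap_a_center in the frame of board above 0.155 m and height (world z) of cap_a_center above 0.05 m) or (y of cap_a_center in the frame of board below -0.155 m and height (world z) of cap_a_center above 0.05 m) or (y of cap_b_center in the frame of board above 0.155 m and height (world z) of cap_b_center above 0.05 m) or (y of cap_b_center in the frame of board below -0.155 m and height (world z) of cap_b_center above 0.05 m) or (y of cap_c_center in the frame of board above 0.155 m and height (world z) of cap_c_center above 0.05 m) or (y of cap_c_center in the frame of board below -0.155 m and height (world z) of cap_c_center above 0.05 m)).
It fails at once if a sample jar is shifted by more than 12 mm, lifted, or tilted by more than 0.3 rad (distance of any of jar_a_center, jar_b_center from where it was at the start of the episode above 0.012 m or angle between any of jar_a_center, jar_b_center's own z axis and vertical above 0.3 rad).
It fails at once if the beaker or the dish is shifted by more than 20 mm (distance of any of beaker, dish from where it was at the start of the episode above 0.02 m).
It also fails if it takes over 58 s, if anything falls off the work surface, if the arm or the gripper's body presses on something with over 40 N, if the wrist force passes 120 N, or if a joint passes its speed limit or range.

### The arm

A 6-joint arm with a two-finger parallel gripper is mounted at the origin on the work surface. World frame = base frame: x ahead of the robot, y to its left, z up, the work surface at z = 0. Lengths are in mm, angles in rad, forces in N, time in s.
With the tool pointing down it reaches from about 400 to 925 mm from the base axis. Payload 12.5 kg.
Tool frame: the origin (TCP) lies between the finger pads; the fingertips stand 19 mm ahead of it and the grasp point (between the pads) is the TCP; z points along the fingers, y is the direction in which the jaws open and shut (so a half turn about z gives the same grasp; the last joint's range is limited). The gripper opens to 95 mm and grips with 3 to 60 N. Pads are 20 mm wide; open, the fingers measure 119 mm over their backs; the gripper's body (75 mm by 180 mm) begins 59 mm behind the grasp point.
Start: joints at [-1.24, 0.491, 1.559, -0, 1.092, -0.106], TCP at [264.425, -566.325, 233.661] pointing down, gripper open.
Joint ranges: [-3.1, 3.1], [-0.84, 2.19], [0.05, 2.79], [-1.13, 4.28], [0.06, 2.93], [-2.69, 2.69]. Speed limits (rad/s): [2.22, 2.22, 2.79, 3.14, 3.14, 3.14].

### API

Orientations are given as a unit quaternion [x, y, z, w].
In Python, from bench import * gives the robot as it stands.
- The arm moves only by the shell command python3 -m jog 'ROWS' [FORCE]. ROWS is JSON, a list of rows, each an object with "delta_rot": the turn, a rotation vector about the tool's x, y, z in rad, a list of three; "delta_pos": the shift along the tool's x, y, z in mm, a list of three; "claw": the closure, from -1 (fully open) to 1 (shut). A call has 1 to 20 rows; each row is the pose to reach, as a shift and turn from the pose commanded when the call began, along the tool's axes at that moment; what a row does not reach only later rows make up. A row lasts 1/8 s, in which the tool goes at most 62.5 mm and 10.7 degrees, less where a joint would pass 70% of its speed; a pose out of reach is approached as far as the arm can. A call with a gripper value outside its range is refused whole. The fingers move at their own pace and stop on an object; FORCE is the grip in N (left out, the last holds). Time passes only in rows, so rows that repeat a pose let the fingers close. It gives the time, the measured TCP pose, the force and the opening at its end, in the units of the state.
- get_state(): the state, without advancing time (a new reading comes with each control period).
- get_image(name): name is "side" or "top"; returns a dict with "color" (420x560x3 uint8, red, green, blue), "z_map" (420x560 float32, mm along the optical axis (not along the pixel's ray), 0 where there is no reading), "fov_y" (degrees; the focal length in pixels is half the picture's height over the tangent of half this angle, whatever the lens; pixels are square), "cx", "cy" (the principal point, pixels), "rvec" (rotation vector, rad) and "tvec" (3), from world to camera coordinates, as OpenCV has them. Camera axes: x right, y down, z forward; pixel columns grow to the right and rows downward; lengths in mm; the calibration is good to about 2 mm. A picture is of the moment at which its call begins.
- sign_off(): hands the job in, once; it reports no verdict.
Trained networks look in a picture, given as the dict that the camera call returned (one of the last four; its "shot" number tells which), for a name from the list of things; names that differ only in an ending like _2 or _b are one class to them, and where a whole thing is asked for, a point or a joint stands for the part that bears it (a point fixed in the world has none). Each returns a list of dicts, best first, with "confidence" (0 to 1); they miss things now and then, are a little off and sometimes report something else, mostly with a low value. They report only what shows in the picture. A call takes as long as a camera call.
- regions_of(picture, target): "pixels" (420x560 bool, what is visible of it).
- spot_point(picture, target): "location" ([x, y, z] in mm, in the coordinates of the camera as it stood for that picture, good to about 4 mm: a listed point, or the origin of a listed thing).
The state is a dict: "clock": time; "joints": joint angles; "joint_velocities": joint speeds; "joint_torque": joint torques, N m; "ee_pos": TCP position; "tool_rot": TCP orientation; "force": force on the tool from outside, world axes, zero at the start; "wrist_torque": the same for the moment, N m; "gripper_width": finger opening in mm.
Only numpy, scipy, OpenCV 4.12 (cv2) and the standard library are available. Lean on these libraries where they do the work, as an engineer would, in place of code of your own. Each camera call takes 0.05 s, during which the arm holds its last target.

## Working session

There is one attempt and no reset: what is moved stays moved. The work goes in short steps, Python scripts to look and compute and a shell command to move; the robot and the scene stay as the last step left them, time stands still between calls to the robot, and variables do not carry over. Pictures are saved under pics/ and viewed, and the job is handed in when it is done.

```bash
mkdir -p pics; ls
cat > h.py <<'E'
from bench import *
import numpy as np, cv2
def world(p,pc):
    R=cv2.Rodrigues(np.array(p["rvec"],float))[0]; return R.T@(np.array(pc,float)-np.array(p["tvec"],float).ravel())
def cloud(p):
    z=p["z_map"].astype(float);h,w=z.shape;f=h/2/np.tan(np.radians(p["fov_y"])/2)
    v,u=np.mgrid[:h,:w]; P=np.dstack([(u-p["cx"])/f*z,(v-p["cy"])/f*z,z])
    R=cv2.Rodrigues(np.array(p["rvec"],float))[0]; W=(P-np.array(p["tvec"],float).ravel())@R
    W[z==0]=np.nan; return W
def save(p,n): cv2.imwrite("pics/"+n,p["color"][:,:,::-1])
E
python3 - <<'E'
from h import *
print(get_state())
for c in("top","side"):
    p=get_image(c);save(p,c+"0.png");W=cloud(p)
    for t in["board","green_tray","grey_tray","cap_a_center","jar_a_center","beaker","dish"]:
        for d in spot_point(p,t): print(c,t,round(d["confidence"],2),world(p,d["location"]).round(1))
    for t in["cap_a_center","jar_a_center"]:
        for d in regions_of(p,t):
            m=d["pixels"];q=W[m];q=q[~np.isnan(q[:,0])]
            if len(q)==0: continue
            zt=np.percentile(q[:,2],95);k=q[q[:,2]>zt-4]
            print(c,"reg",t,round(d["confidence"],2),np.argwhere(m).mean(0).round(),m.sum(),k.mean(0).round(1),((k.max(0)+k.min(0))/2).round(1))
E
```

```text
pics
{'clock': 0.0, 'joints': array([-1.23962217e+00,  4.91557790e-01,  1.55943998e+00, -5.09966217e-05,
        1.09168578e+00, -1.05570099e-01]), 'joint_velocities': array([ 7.15655041e-04, -1.90511720e-05,  8.20029889e-04,  7.55715388e-05,
       -1.19832820e-03,  2.71624535e-03]), 'joint_torque': array([-1.37470306e-03, -6.12649655e+01, -2.58181626e+01,  6.91825664e-02,
        4.81887453e-02, -8.40079042e-05]), 'ee_pos': array([ 264.32616145, -566.11533985,  233.06609285]), 'tool_rot': array([ 9.76248712e-01,  2.16652152e-01, -8.38747278e-05, -5.39438103e-04]), 'force': array([-0.30206082, -0.35466661, -0.4434643 ]), 'wrist_torque': array([ 0.00841147, -0.03371131, -0.04252319]), 'gripper_width': 95.11281253259945}
top board 0.56 [549.   -0.6  -2.2]
top green_tray 0.61 [ 582.8 -181.5    1.2]
top grey_tray 0.74 [ 5.143e+02  1.829e+02 -2.000e-01]
top cap_a_center 0.63 [495.   -1.3  44.9]
top cap_a_center 0.3 [ 5.069e+02 -4.306e+02 -1.000e-01]
top jar_a_center 0.43 [552.8  -6.7  59.5]
top beaker 0.93 [498.  429.2  -3.3]
top dish 0.75 [ 5.069e+02 -4.305e+02  2.000e-01]
top reg cap_a_center 0.62 [243. 279.] 149 [493.9  -4.1  58.1] [494.5  -3.9  58.7]
side board 0.71 [547.9   0.    0.8]
side grey_tray 0.92 [519.  183.8   1.8]
side grey_tray 0.55 [500.7  -7.   45.9]
side cap_a_center 0.62 [496.2  -3.5  44.2]
side cap_a_center 0.53 [ 5.116e+02 -4.313e+02 -2.000e-01]
side jar_a_center 0.45 [556.2  -9.4  57.4]
side beaker 0.61 [497.6 427.4   0.7]
side dish 0.7 [ 5.110e+02 -4.314e+02 -2.000e-01]
side reg cap_a_center 0.71 [223. 317.] 120 [4.966e+02 3.000e-01 5.640e+01] [4.964e+02 2.000e-01 5.690e+01]
side reg jar_a_center 0.44 [212. 295.] 172 [553.6  -6.5  80.1] [553.6  -6.9  80.4]
side reg jar_a_center 0.26 [142. 353.] 427 [ 512.5 -435.7   23.7] [ 510.9 -430.9   24.2]
```

Run:
```python
import cv2
for c in("top","side"):
    a=cv2.imread(f"pics/{c}0.png");
    cv2.imwrite(f"pics/{c}1.png",cv2.resize(a[120:320,160:420],None,fx=3,fy=3,interpolation=cv2.INTER_CUBIC)[:600,:800])
```

```text
(no output)
```

View pics/top0.png

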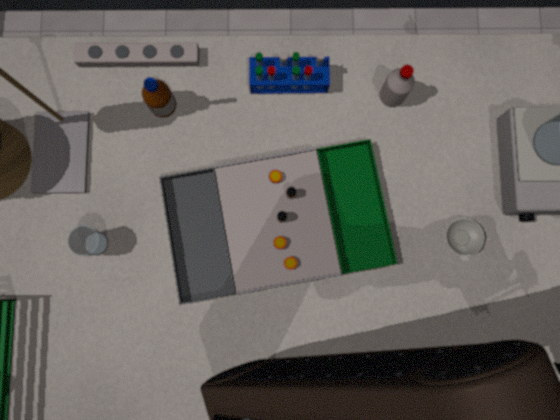

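View pics/top1.png

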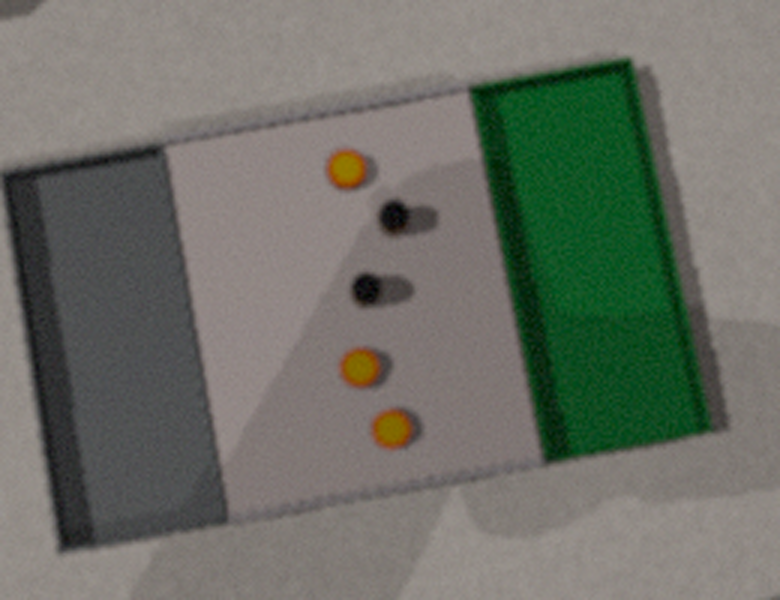

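View pics/side1.png

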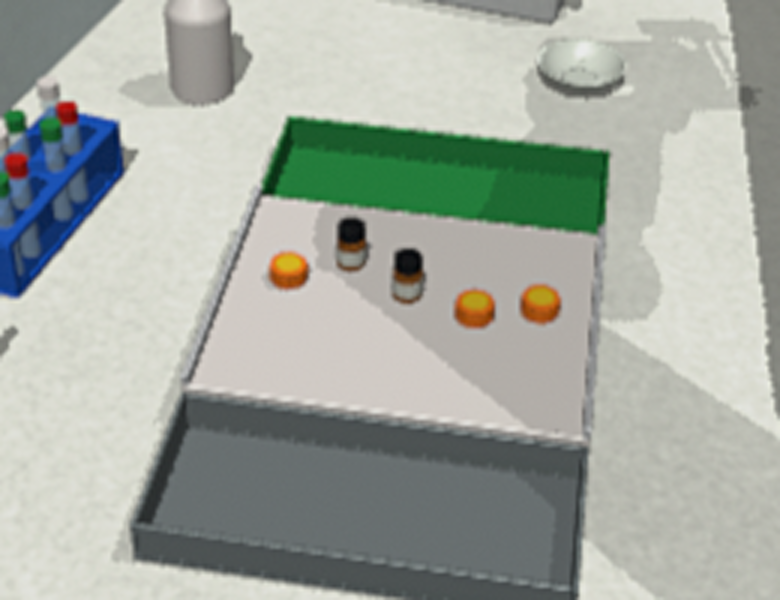

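The top view has the green tray on the right (-y). Caps are at about (276,176), (280,242) and (291,263); jars are at (291,192) and (282,216). The networks missed some of these, so I'll refine with colour and depth.

Run:
```python
from h import *
for c in("top","side"):
    p=get_image(c);W=cloud(p);im=p["color"];hsv=cv2.cvtColor(im,cv2.COLOR_RGB2HSV)
    R=cv2.Rodrigues(np.array(p["rvec"],float))[0];t=np.array(p["tvec"],float).ravel();cam=-R.T@t
    f=210/np.tan(np.radians(p["fov_y"])/2)
    def ray(u,v,z):
        d=R.T@np.array([(u-p["cx"])/f,(v-p["cy"])/f,1]);return cam+d*(z-cam[2])/d[2]
    roi=(abs(W[...,0]-549)<200)&(abs(W[...,1])<270)
    mo=(hsv[...,0]<28)&(hsv[...,1]>180)&(hsv[...,2]>110)&roi
    mb=(im.max(2)<50)&roi&(W[...,2]>65)
    for nm,m,z in(("orange",mo,56 if c=="top" else 50),("black",mb,80)):
        n,l,s,ce=cv2.connectedComponentsWithStats(m.astype(np.uint8))
        for i in range(1,n):
            if s[i,4]>15:
                q=W[l==i];print(c,nm,s[i,4],ce[i].round(1),"ray",ray(*ce[i],z).round(1),"med",np.nanmedian(q,0).round(1))
    mg=(hsv[...,0]>45)&(hsv[...,0]<80)&(hsv[...,1]>150)&roi
    if c=="top":
        # board edges: top height 40ish
        b=(abs(W[...,2]-40)<9)&roi&~mg
        q=W[b&(abs(W[...,1])<140)][:,:2].astype(np.float32);print(cv2.minAreaRect(q))
        b2=cv2.morphologyEx(((W[...,2]>30)&(W[...,2]<60)&roi).astype(np.uint8),cv2.MORPH_OPEN,np.ones((9,9)))>0
        q=W[b2][:,:2].astype(np.float32);print("core",cv2.minAreaRect(q))
        # whole contour incl trays
        q=W[(W[...,2]>28)&(W[...,2]<60)&roi][:,:2].astype(np.float32);print("all",cv2.minAreaRect(q))
```

```text
top orange 107 [275.2 176. ] ray [646.    3.6  56. ] med [645.9   4.1  56.7]
top orange 110 [279.7 242. ] ray [494.7  -5.6  56. ] med [494.6  -6.1  56.5]
top orange 114 [290.4 262.6] ray [448.4 -29.   56. ] med [447.7 -28.2  56.8]
top black 68 [291.  191.9] ray [604.6 -31.4  80. ] med [604.3 -31.3  80.2]
top black 69 [282.  216.1] ray [550.1 -10.8  80. ] med [550.4 -10.8  80.1]
((548.3272094726562, -0.244232177734375), (350.61334228515625, 278.89599609375), 0.027267174795269966)
core ((548.1400146484375, 0.7155914306640625), (300.4627685546875, 242.4185028076172), 10.117147445678711)
all ((548.2094116210938, 1.481964111328125), (300.8837585449219, 505.15362548828125), 10.112531661987305)
side orange 105 [255.9 209.8] ray [648.3   6.   50. ] med [646.2  11.2  55.1]
side orange 117 [339.6 220.9] ray [450.5 -26.5  50. ] med [449.7 -20.   55.3]
side orange 122 [317.7 222.5] ray [496.7  -2.9  50. ] med [495.3   4.1  55.7]
side black 57 [276.6 196.7] ray [606.9 -23.7  80. ] med [607.7 -25.   78.9]
side black 60 [295.7 207. ] ray [552.   -3.2  80. ] med [552.1  -3.7  79.1]
```

```bash
cat >> h.py <<'E'
from scipy.spatial.transform import Rotation as Ro
C=np.array([548.2,1.0]);YAW=0.1765
ex=np.array([np.cos(YAW),np.sin(YAW)]);ey=np.array([-ex[1],ex[0]])
def delta(bx,by,z):
    s=get_state();R=Ro.from_quat(s["tool_rot"])
    w=np.append(C+bx*ex+by*ey,z)
    Rt=Ro.from_matrix(np.column_stack([np.append(-ey,0)*-1*-1,np.append(ex,0),[0,0,-1]]))
    if np.linalg.det(Rt.as_matrix())<0: print("bad")
    print("clock",s["clock"],"dpos",R.inv().apply(w-s["ee_pos"]).round(1),"drot",(R.inv()*Rt).as_rotvec().round(3),"w",s["gripper_width"])
def own():
    s=get_state();d=s["ee_pos"][:2]-C;print("own",(d@ex).round(1),(d@ey).round(1),s["ee_pos"][2].round(1),"F",s["force"].round(1),s["gripper_width"].round(1))
E
python3 -c "
from h import *
print(np.cross(np.append(ex,0),[0,0,-1]),-ey)
delta(97.3,45,180)"
```

```text
[-0.17558503  0.98446427  0.        ] [ 0.17558503 -0.98446427]Traceback (most recent call last):
  File "<string>", line 4, in <module>
    delta(97.3,45,180)
    ~~~~~^^^^^^^^^^^^^
  File "h.py", line 17, in delta
    Rt=Ro.from_matrix(np.column_stack([np.append(-ey,0)*-1*-1,np.append(ex,0),[0,0,-1]]))
  File "scipy/spatial/transform/_rotation.pyx", line 1143, in scipy.spatial.transform._rotation.Rotation.from_matrix
ValueError: Non-positive determinant (left-handed or null coordinate frame) in rotation matrix 0: [[ 0.17558503  0.98446427  0.        ]
 [-0.98446427  0.17558503  0.        ]
 [ 0.          0.         -1.        ]].
```

Tool x must be +ey.

```bash
sed -i 's/np.append(-ey,0)\*-1\*-1/np.append(ey,0)/' h.py; python3 -c "
from h import *
delta(97.3,45,180)"
```

```text
clock 1.1 dpos [ 602.7 -412.5   53.6] drot [ 0.    0.   -1.31] w 95.20815153392059
```

```bash
python3 -m jog '[{"delta_pos":[603,-412,54],"delta_rot":[0,0,-1.31],"claw":0.66},{"delta_pos":[603,-412,54],"delta_rot":[0,0,-1.31],"claw":0.66},{"delta_pos":[603,-412,54],"delta_rot":[0,0,-1.31],"claw":0.66},{"delta_pos":[603,-412,54],"delta_rot":[0,0,-1.31],"claw":0.66},{"delta_pos":[603,-412,54],"delta_rot":[0,0,-1.31],"claw":0.66},{"delta_pos":[603,-412,54],"delta_rot":[0,0,-1.31],"claw":0.66},{"delta_pos":[603,-412,54],"delta_rot":[0,0,-1.31],"claw":0.66},{"delta_pos":[603,-412,54],"delta_rot":[0,0,-1.31],"claw":0.66},{"delta_pos":[603,-412,54],"delta_rot":[0,0,-1.31],"claw":0.66},{"delta_pos":[603,-412,54],"delta_rot":[0,0,-1.31],"claw":0.66},{"delta_pos":[603,-412,54],"delta_rot":[0,0,-1.31],"claw":0.66},{"delta_pos":[603,-412,54],"delta_rot":[0,0,-1.31],"claw":0.66},{"delta_pos":[603,-412,54],"delta_rot":[0,0,-1.31],"claw":0.66},{"delta_pos":[603,-412,54],"delta_rot":[0,0,-1.31],"claw":0.66},{"delta_pos":[603,-412,54],"delta_rot":[0,0,-1.31],"claw":0.66},{"delta_pos":[603,-412,54],"delta_rot":[0,0,-1.31],"claw":0.66}]'; python3 -c "
from h import *
own();delta(97.3,45,66)"
```

```text
clock: 3.1
ee_pos: [636.4, 61.1, 180.0]
tool_rot: [0.643, 0.766, 0.0, 0.0]
force: [0.2, -0.2, 0.0]
gripper_width: 16.5Traceback (most recent call last):
  File "<string>", line 3, in <module>
    own();delta(97.3,45,66)
    ~~~^^
  File "h.py", line 21, in own
    s=get_state();d=s["ee_pos"][:2]-C;print("own",(d@ex).round(1),(d@ey).round(1),s["ee_pos"][2].round(1),"F",s["force"].round(1),s["gripper_width"].round(1))
                                                                                                                                  ^^^^^^^^^^^^^^^^^^^^^^^^
AttributeError: 'float' object has no attribute 'round'
```

```bash
sed -i 's/,s\["gripper_width"\].round(1))/,s["gripper_width"])/' h.py
python3 -m jog '[{"delta_pos":[0,0,50],"delta_rot":[0,0,0],"claw":0.66},{"delta_pos":[0,0,90],"delta_rot":[0,0,0],"claw":0.66},{"delta_pos":[0,0,110],"delta_rot":[0,0,0],"claw":0.66},{"delta_pos":[0,0,116],"delta_rot":[0,0,0],"claw":0.66},{"delta_pos":[0,0,116],"delta_rot":[0,0,0],"claw":0.66},{"delta_pos":[-10,0,116],"delta_rot":[0,0,0],"claw":0.66},{"delta_pos":[-20,0,116],"delta_rot":[0,0,0],"claw":0.66},{"delta_pos":[-28,0,116],"delta_rot":[0,0,0],"claw":0.66},{"delta_pos":[-34,0,116],"delta_rot":[0,0,0],"claw":0.66},{"delta_pos":[-40,0,116],"delta_rot":[0,0,0],"claw":0.66},{"delta_pos":[-46,0,116],"delta_rot":[0,0,0],"claw":0.66},{"delta_pos":[-52,0,116],"delta_rot":[0,0,0],"claw":0.66},{"delta_pos":[-58,0,116],"delta_rot":[0,0,0],"claw":0.66}]'
python3 - <<'E'
from h import *
own()
for c in("top","side"):
    p=get_image(c);save(p,c+"2.png")
    a=p["color"][120:320,160:420,::-1];cv2.imwrite(f"pics/{c}2.png",cv2.resize(a,None,fx=3,fy=3))
E
```

```text
clock: 4.72
ee_pos: [646.8, 4.6, 63.6]
tool_rot: [0.642, 0.767, -0.0, 0.0]
force: [-0.2, 0.5, -0.4]
gripper_width: 16.3
own 97.7 -13.7 63.6 F [-0.2  0.5 -0.4] 16.34936122624622
```

View pics/side2.png

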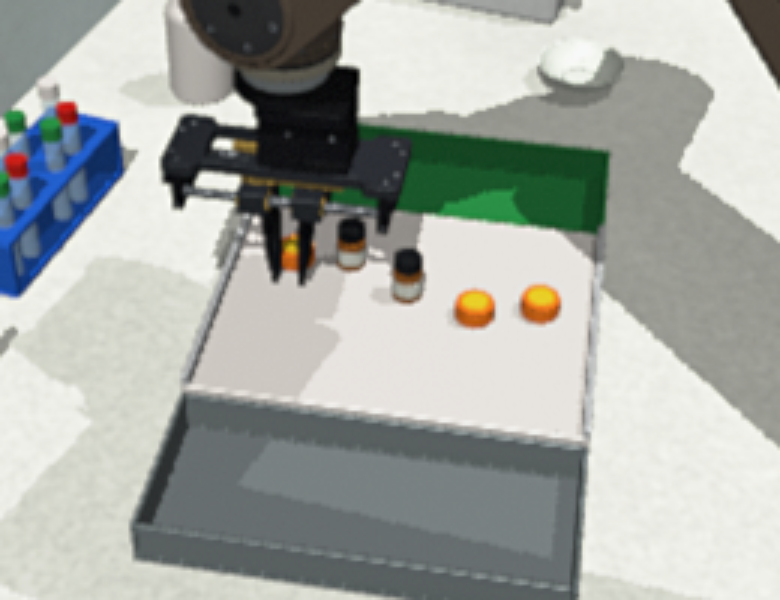

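View pics/top2.png

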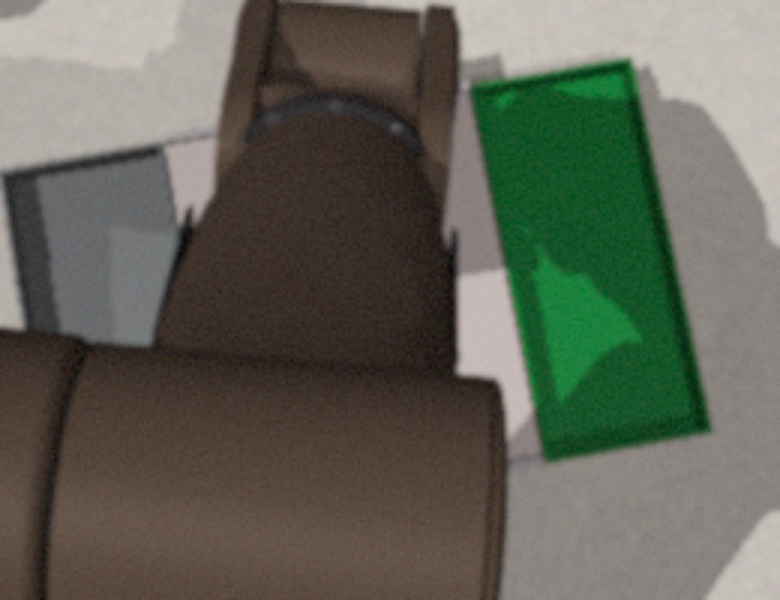

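The cap sits just ahead of the two fingertips (zoomed side view, about (297,250)), and the jars haven't moved. I'll push on.

```bash
python3 -m jog '[{"delta_pos":[-6,0,0],"delta_rot":[0,0,0],"claw":0.66},{"delta_pos":[-12,0,0],"delta_rot":[0,0,0],"claw":0.66},{"delta_pos":[-18,0,0],"delta_rot":[0,0,0],"claw":0.66},{"delta_pos":[-24,0,0],"delta_rot":[0,0,0],"claw":0.66},{"delta_pos":[-30,0,0],"delta_rot":[0,0,0],"claw":0.66},{"delta_pos":[-36,0,0],"delta_rot":[0,0,0],"claw":0.66},{"delta_pos":[-42,0,0],"delta_rot":[0,0,0],"claw":0.66},{"delta_pos":[-48,0,0],"delta_rot":[0,0,0],"claw":0.66},{"delta_pos":[-54,0,0],"delta_rot":[0,0,0],"claw":0.66},{"delta_pos":[-60,0,0],"delta_rot":[0,0,0],"claw":0.66},{"delta_pos":[-66,0,0],"delta_rot":[0,0,0],"claw":0.66},{"delta_pos":[-72,0,0],"delta_rot":[0,0,0],"claw":0.66},{"delta_pos":[-78,0,0],"delta_rot":[0,0,0],"claw":0.66},{"delta_pos":[-84,0,0],"delta_rot":[0,0,0],"claw":0.66},{"delta_pos":[-90,0,0],"delta_rot":[0,0,0],"claw":0.66},{"delta_pos":[-96,0,0],"delta_rot":[0,0,0],"claw":0.66},{"delta_pos":[-102,0,0],"delta_rot":[0,0,0],"claw":0.66},{"delta_pos":[-107,0,0],"delta_rot":[0,0,0],"claw":0.66},{"delta_pos":[-107,0,0],"delta_rot":[0,0,0],"claw":0.66}]'
python3 - <<'E'
from h import *
own();delta(-53.8,50,150)
for c in("top","side"):
    p=get_image(c)
    a=p["color"][120:320,160:420,::-1];cv2.imwrite(f"pics/{c}3.png",cv2.resize(a,None,fx=3,fy=3))
E
```

```text
clock: 7.2
ee_pos: [665.4, -100.8, 63.6]
tool_rot: [0.642, 0.766, -0.0, 0.0]
force: [-0.8, -0.3, -0.0]
gripper_width: 16.1
own 97.5 -120.8 63.6 F [-0.8 -0.3 -0. ] 16.13334755764619
clock 7.2 dpos [ 170.6 -151.5  -86.4] drot [-0.     0.    -0.001] w 16.13334755764619
```

View pics/side3.png

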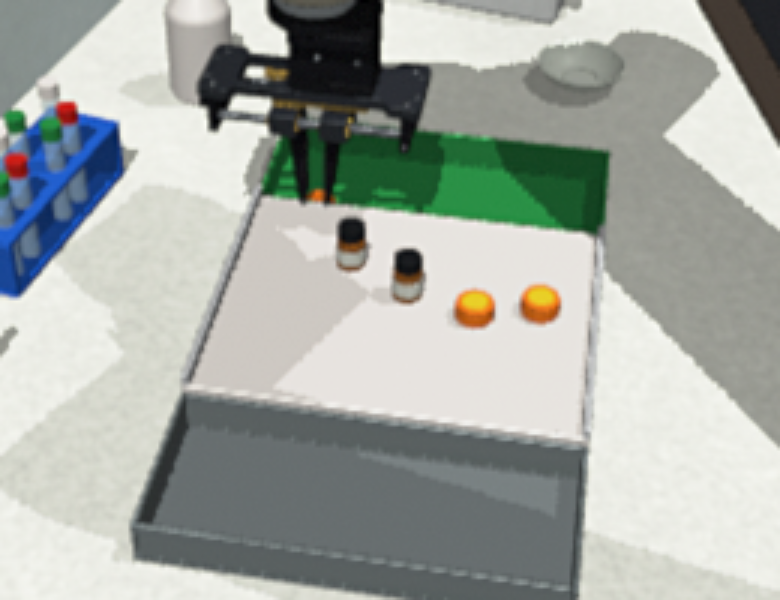

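View pics/top3.png

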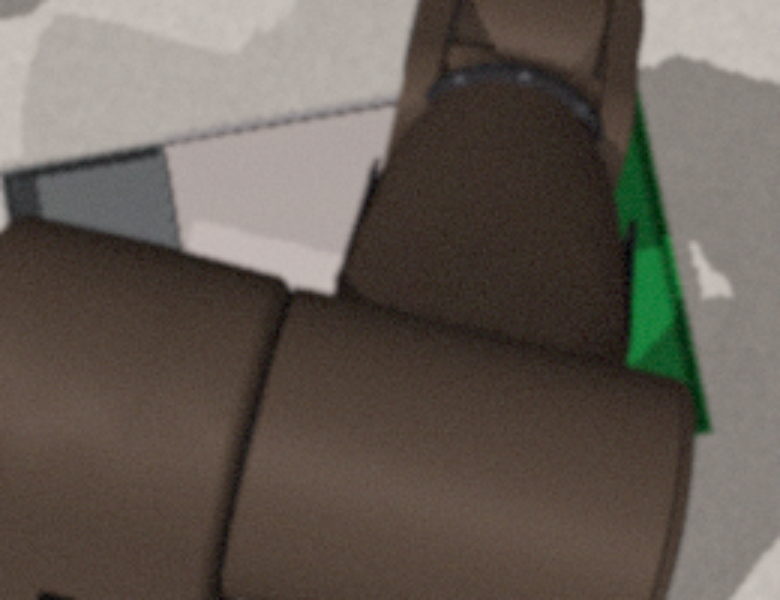

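```bash
python3 -m jog '[{"delta_pos":[20,0,0],"delta_rot":[0,0,0],"claw":0.66},{"delta_pos":[30,0,-50],"delta_rot":[0,0,0],"claw":0.66},{"delta_pos":[40,0,-90],"delta_rot":[0,0,0],"claw":0.66},{"delta_pos":[80,-40,-90],"delta_rot":[0,0,0],"claw":0.66},{"delta_pos":[120,-80,-90],"delta_rot":[0,0,0],"claw":0.66},{"delta_pos":[150,-120,-90],"delta_rot":[0,0,0],"claw":0.66},{"delta_pos":[170,-151,-90],"delta_rot":[0,0,0],"claw":0.66},{"delta_pos":[170,-151,-90],"delta_rot":[0,0,0],"claw":0.66},{"delta_pos":[170,-151,-50],"delta_rot":[0,0,0],"claw":0.66},{"delta_pos":[170,-151,-15],"delta_rot":[0,0,0],"claw":0.66},{"delta_pos":[170,-151,0],"delta_rot":[0,0,0],"claw":0.66},{"delta_pos":[170,-151,0],"delta_rot":[0,0,0],"claw":0.66}]'
python3 - <<'E'
from h import *
own();delta(-53.8,-120,63.5)
for c in("top","side"):
    p=get_image(c)
    a=p["color"][120:320,160:420,::-1];cv2.imwrite(f"pics/{c}4.png",cv2.resize(a,None,fx=3,fy=3))
E
```

```text
clock: 8.8
ee_pos: [487.2, 40.7, 63.1]
tool_rot: [0.642, 0.767, -0.0, -0.0]
force: [0.2, -0.1, 0.2]
gripper_width: 16.3
own -53.1 49.8 63.1 F [ 0.2 -0.1  0.2] 16.2897017226271
clock 8.8 dpos [-169.8   -0.6   -0.4] drot [-0.001 -0.    -0.   ] w 16.2897017226271
```

View pics/side4.png

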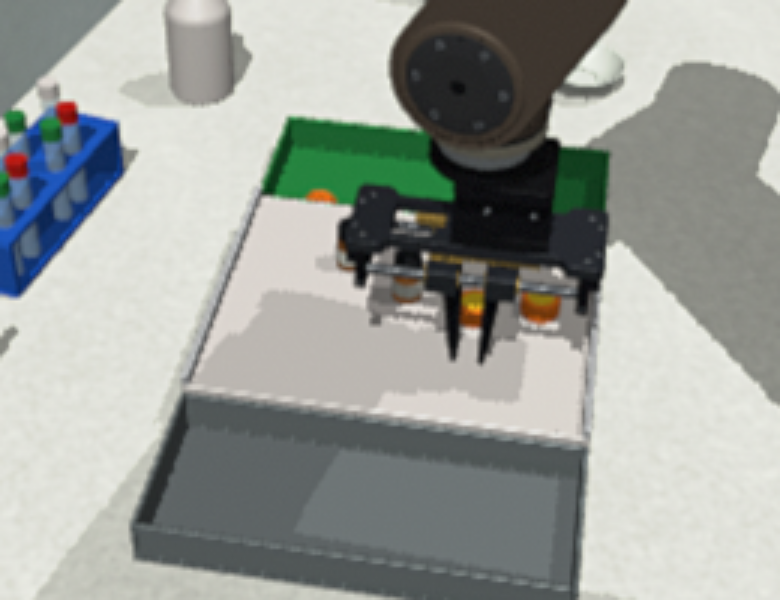

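View pics/top4.png

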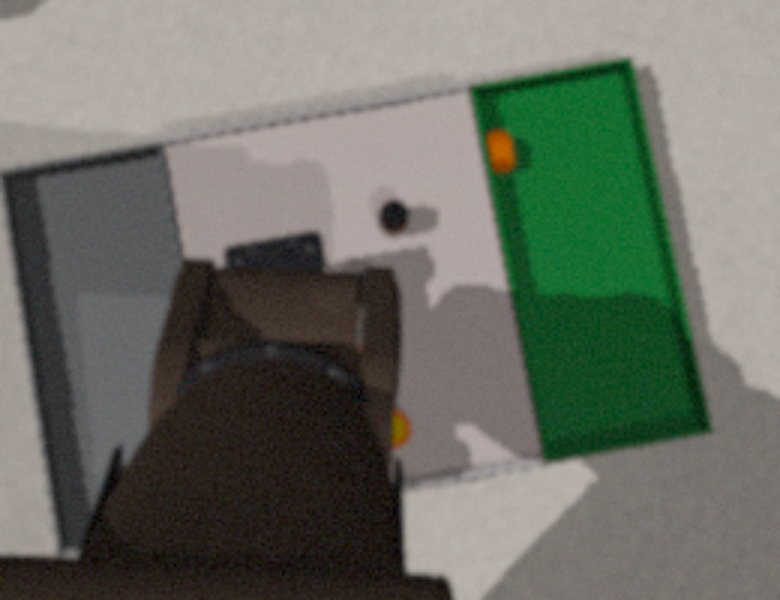

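Cap 1 is in the tray, on its edge at the board-side wall (zoomed top view, (502,150)). Next is the middle cap.

```bash
python3 -m jog '[{"delta_pos":[-10,0,0],"delta_rot":[0,0,0],"claw":0.66},{"delta_pos":[-18,0,0],"delta_rot":[0,0,0],"claw":0.66},{"delta_pos":[-24,0,0],"delta_rot":[0,0,0],"claw":0.66},{"delta_pos":[-30,0,0],"delta_rot":[0,0,0],"claw":0.66},{"delta_pos":[-36,0,0],"delta_rot":[0,0,0],"claw":0.66},{"delta_pos":[-44,0,0],"delta_rot":[0,0,0],"claw":0.66},{"delta_pos":[-52,0,0],"delta_rot":[0,0,0],"claw":0.66},{"delta_pos":[-60,0,0],"delta_rot":[0,0,0],"claw":0.66},{"delta_pos":[-68,0,0],"delta_rot":[0,0,0],"claw":0.66},{"delta_pos":[-76,0,0],"delta_rot":[0,0,0],"claw":0.66},{"delta_pos":[-84,0,0],"delta_rot":[0,0,0],"claw":0.66},{"delta_pos":[-92,0,0],"delta_rot":[0,0,0],"claw":0.66},{"delta_pos":[-100,0,0],"delta_rot":[0,0,0],"claw":0.66},{"delta_pos":[-108,0,0],"delta_rot":[0,0,0],"claw":0.66},{"delta_pos":[-116,0,0],"delta_rot":[0,0,0],"claw":0.66},{"delta_pos":[-124,0,0],"delta_rot":[0,0,0],"claw":0.66}]'
python3 - <<'E'
from h import *
own();delta(-53.8,-120,63.5)
p=get_image("side")
a=p["color"][120:320,160:420,::-1];cv2.imwrite(f"pics/side5.png",cv2.resize(a,None,fx=3,fy=3))
E
```

```text
clock: 10.9
ee_pos: [508.8, -82.1, 63.6]
tool_rot: [0.642, 0.767, -0.0, 0.0]
force: [-0.1, -0.2, -0.2]
gripper_width: 16.0
own -53.4 -74.8 63.6 F [-0.1 -0.2 -0.2] 15.989017656870729
clock 10.9 dpos [-45.2  -0.4   0.1] drot [-0.  0. -0.] w 15.989017656870729
```

View pics/side5.png

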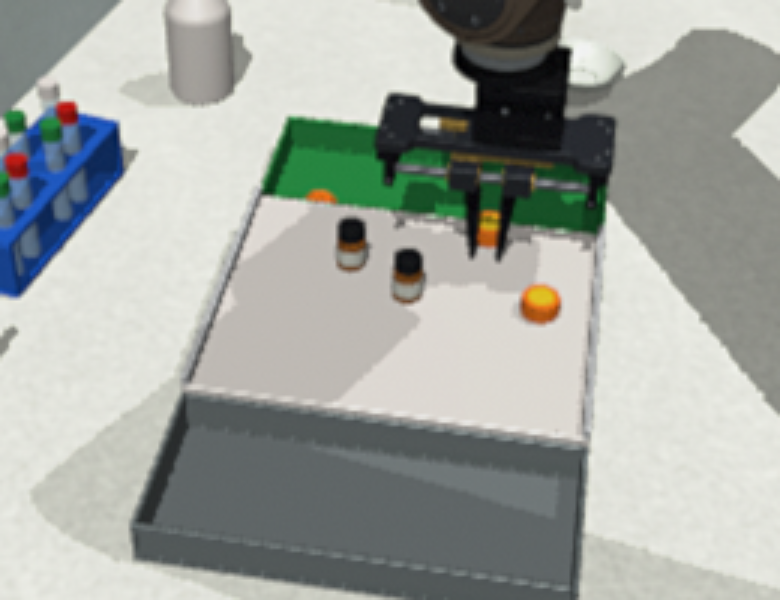

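Cap 2 is centred between the fingertips at about (488,232), and the jars are untouched. I'll push it over and move straight to the third lane.

```bash
python3 -m jog '[{"delta_pos":[-8,0,0],"delta_rot":[0,0,0],"claw":0.66},{"delta_pos":[-16,0,0],"delta_rot":[0,0,0],"claw":0.66},{"delta_pos":[-24,0,0],"delta_rot":[0,0,0],"claw":0.66},{"delta_pos":[-32,0,0],"delta_rot":[0,0,0],"claw":0.66},{"delta_pos":[-40,0,0],"delta_rot":[0,0,0],"claw":0.66},{"delta_pos":[-46,0,0],"delta_rot":[0,0,0],"claw":0.66},{"delta_pos":[-46,0,0],"delta_rot":[0,0,0],"claw":0.66},{"delta_pos":[-30,0,0],"delta_rot":[0,0,0],"claw":0.66},{"delta_pos":[-20,0,-50],"delta_rot":[0,0,0],"claw":0.66},{"delta_pos":[0,-10,-90],"delta_rot":[0,0,0],"claw":0.66},{"delta_pos":[50,-30,-90],"delta_rot":[0,0,0],"claw":0.66},{"delta_pos":[95,-50,-90],"delta_rot":[0,0,0],"claw":0.66},{"delta_pos":[115,-50,-90],"delta_rot":[0,0,0],"claw":0.66},{"delta_pos":[115,-50,-90],"delta_rot":[0,0,0],"claw":0.66}]'
python3 - <<'E'
from h import *
own();delta(-103.4,40,63.5)
for c in("top","side"):
    p=get_image(c)
    a=p["color"][120:320,160:420,::-1];cv2.imwrite(f"pics/{c}6.png",cv2.resize(a,None,fx=3,fy=3))
E
```

```text
clock: 12.7
ee_pos: [438.6, 24.7, 153.8]
tool_rot: [0.641, 0.767, 0.0, 0.0]
force: [0.6, -0.7, 0.0]
gripper_width: 16.0
own -103.8 42.5 153.8 F [ 0.6 -0.7  0. ] 15.972036174415168
clock 12.7 dpos [-2.5  0.4 90.3] drot [0.    0.    0.002] w 15.972036174415168
```

View pics/side6.png

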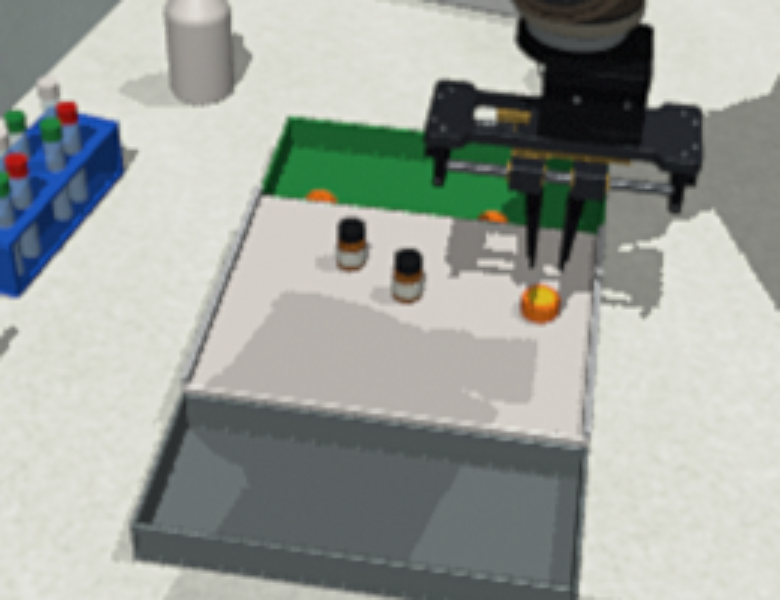

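View pics/top6.png

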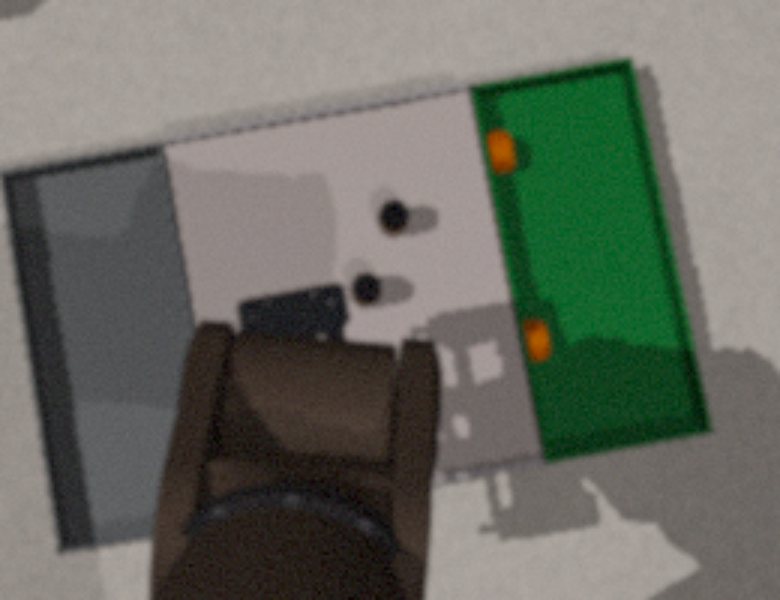

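Cap 2 is also in the tray at (538,340), and the jars still stand at (393,216) and (367,289). Third cap next.

```bash
python3 -m jog '[{"delta_pos":[-2,0,45],"delta_rot":[0,0,0],"claw":0.66},{"delta_pos":[-2,0,78],"delta_rot":[0,0,0],"claw":0.66},{"delta_pos":[-2,0,90],"delta_rot":[0,0,0],"claw":0.66},{"delta_pos":[-2,0,90],"delta_rot":[0,0,0],"claw":0.66},{"delta_pos":[-12,0,90],"delta_rot":[0,0,0],"claw":0.66},{"delta_pos":[-20,0,90],"delta_rot":[0,0,0],"claw":0.66},{"delta_pos":[-26,0,90],"delta_rot":[0,0,0],"claw":0.66},{"delta_pos":[-32,0,90],"delta_rot":[0,0,0],"claw":0.66},{"delta_pos":[-38,0,90],"delta_rot":[0,0,0],"claw":0.66},{"delta_pos":[-45,0,90],"delta_rot":[0,0,0],"claw":0.66},{"delta_pos":[-52,0,90],"delta_rot":[0,0,0],"claw":0.66},{"delta_pos":[-60,0,90],"delta_rot":[0,0,0],"claw":0.66},{"delta_pos":[-68,0,90],"delta_rot":[0,0,0],"claw":0.66},{"delta_pos":[-76,0,90],"delta_rot":[0,0,0],"claw":0.66},{"delta_pos":[-84,0,90],"delta_rot":[0,0,0],"claw":0.66},{"delta_pos":[-92,0,90],"delta_rot":[0,0,0],"claw":0.66},{"delta_pos":[-100,0,90],"delta_rot":[0,0,0],"claw":0.66}]'
python3 - <<'E'
from h import *
own();delta(-103.4,-120,63.5)
p=get_image("side")
a=p["color"][120:320,160:420,::-1];cv2.imwrite(f"pics/side7.png",cv2.resize(a,None,fx=3,fy=3))
E
```

```text
clock: 14.92
ee_pos: [456.9, -76.0, 63.6]
tool_rot: [0.642, 0.767, -0.0, 0.0]
force: [0.7, 0.9, -0.1]
gripper_width: 16.2
own -103.4 -59.8 63.6 F [ 0.7  0.9 -0.1] 16.198879768738145
clock 14.925 dpos [-60.2  -0.    0.1] drot [ 0.  0. -0.] w 16.198879768738145
```

View pics/side7.png

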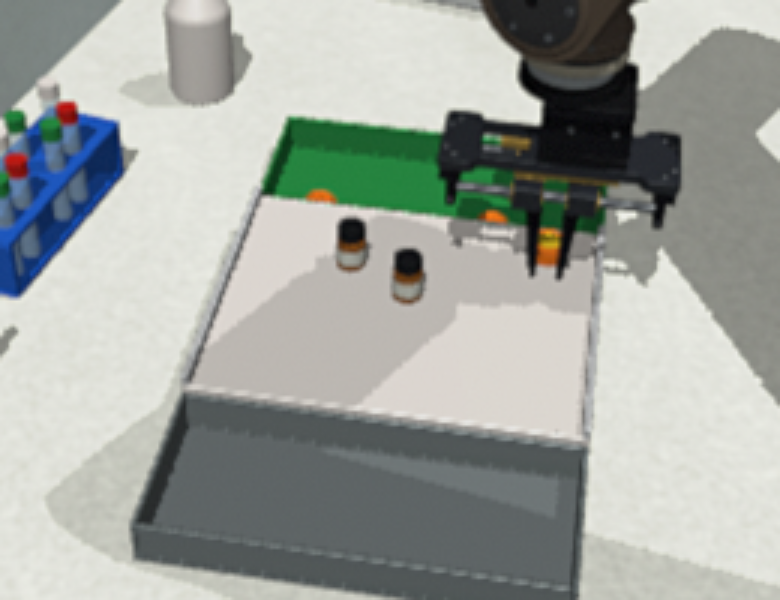

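Cap 3 is centred ahead of the fingertips at (548,248). I'll push it over, lift, and swing clear.

```bash
python3 -m jog '[{"delta_pos":[-8,0,0],"delta_rot":[0,0,0],"claw":0.66},{"delta_pos":[-16,0,0],"delta_rot":[0,0,0],"claw":0.66},{"delta_pos":[-24,0,0],"delta_rot":[0,0,0],"claw":0.66},{"delta_pos":[-32,0,0],"delta_rot":[0,0,0],"claw":0.66},{"delta_pos":[-40,0,0],"delta_rot":[0,0,0],"claw":0.66},{"delta_pos":[-48,0,0],"delta_rot":[0,0,0],"claw":0.66},{"delta_pos":[-56,0,0],"delta_rot":[0,0,0],"claw":0.66},{"delta_pos":[-61,0,0],"delta_rot":[0,0,0],"claw":0.66},{"delta_pos":[-61,0,0],"delta_rot":[0,0,0],"claw":0.66},{"delta_pos":[-45,0,0],"delta_rot":[0,0,0],"claw":0.66},{"delta_pos":[-40,0,-50],"delta_rot":[0,0,0],"claw":0.66},{"delta_pos":[-40,0,-110],"delta_rot":[0,0,0],"claw":0.66},{"delta_pos":[-90,0,-150],"delta_rot":[0,0,0],"claw":0.66},{"delta_pos":[-150,0,-150],"delta_rot":[0,0,0],"claw":0.66},{"delta_pos":[-210,-10,-150],"delta_rot":[0,0,0],"claw":0.66},{"delta_pos":[-270,-30,-150],"delta_rot":[0,0,0],"claw":0.66},{"delta_pos":[-330,-50,-150],"delta_rot":[0,0,0],"claw":0.66},{"delta_pos":[-390,-80,-150],"delta_rot":[0,0,0],"claw":0.66},{"delta_pos":[-430,-100,-150],"delta_rot":[0,0,0],"claw":0.66}]'
python3 - <<'E'
from h import *
own()
for c in("top","side"):
    p=get_image(c)
    a=p["color"][120:320,160:420,::-1];cv2.imwrite(f"pics/{c}8.png",cv2.resize(a,None,fx=3,fy=3))
    W=cloud(p);im=p["color"];hsv=cv2.cvtColor(im,cv2.COLOR_RGB2HSV)
    roi=(abs(W[...,0]-549)<200)&(abs(W[...,1])<270)
    mo=(hsv[...,0]<28)&(hsv[...,1]>170)&(hsv[...,2]>90)&roi
    mb=(im.max(2)<50)&roi&(W[...,2]>65)
    for nm,m in(("orange",mo),("black",mb)):
        n,l,s,ce=cv2.connectedComponentsWithStats(m.astype(np.uint8))
        for i in range(1,n):
            if s[i,4]>8:
                q=W[l==i];w=np.nanmedian(q,0);d=w[:2]-C
                print(c,nm,s[i,4],ce[i].round(1),"med",w.round(1),"own",(d@ex).round(1),(d@ey).round(1),"z",np.nanpercentile(q[:,2],[5,95]).round(1))
    for t in("beaker","dish"):
        for d in spot_point(p,t)[:1]: print(c,t,world(p,d["location"]).round(1))
E
```

```text
clock: 17.35
ee_pos: [433.4, -517.1, 213.2]
tool_rot: [0.642, 0.767, 0.0, -0.0]
force: [0.6, 0.3, 0.2]
gripper_width: 16.3
own -204.0 -489.9 213.2 F [0.6 0.3 0.2] 16.253280051581267
top orange 93 [326.5 169.7] med [ 666.1 -117.1   31.4] own 95.3 -137.0 z [ 5.8 36.5]
top orange 85 [338.5 232.7] med [ 518.  -141.2   32. ] own -54.7 -134.7 z [ 7.6 38. ]
top orange 91 [343.7 253.9] med [ 468.1 -151.9   31.6] own -105.7 -136.4 z [ 6.7 36.4]
top black 62 [291.1 191.8] med [604.4 -31.4  80.6] own 49.7 -41.8 z [76.8 83.9]
top black 64 [282.1 216. ] med [550.3 -10.8  80.4] own 0.0 -12.0 z [76.6 83.5]
top black 4259 [424.1 303.2] med [ 378.8 -136.8  724.8] own -191.0 -105.9 z [593.8 743.3]
top black 9 [465.3 312.7] med [ 372.3 -164.3  744.8] own -202.2 -131.8 z [743.5 747.4]
top beaker [500.6 428.3  -1.6]
top dish [ 5.042e+02 -4.321e+02 -4.000e-01]
side orange 25 [266.5 185. ] med [ 669.4 -116.9   32.9] own 98.6 -137.3 z [ 3.8 35. ]
side orange 22 [323.7 191.6] med [ 522.9 -143.3   31.9] own -50.2 -137.6 z [ 3.9 35.5]
side orange 28 [343.1 193.7] med [ 473.  -153.8   32.3] own -101.2 -139.1 z [ 2.3 35.3]
side orange 10 [277.4 202.1] med [603.1 -21.4  65.9] own 50.1 -31.7 z [63.2 69.1]
side orange 11 [295.4 212.5] med [551.5   2.1  67.7] own 3.5 0.5 z [64.2 68.5]
side black 289 [423.6  15.1] med [355.8 -72.8 516.6] own -202.4 -38.8 z [481.8 538.3]
side black 57 [276.6 196.7] med [607.8 -25.   79. ] own 54.1 -36.1 z [72.7 81.5]
side black 59 [295.6 207.1] med [552.6  -4.3  79.5] own 3.4 -6.0 z [72.1 81.5]
side beaker [498.7 427.5   0.8]
side dish [ 5.101e+02 -4.310e+02  4.000e-01]
```

View pics/top8.png

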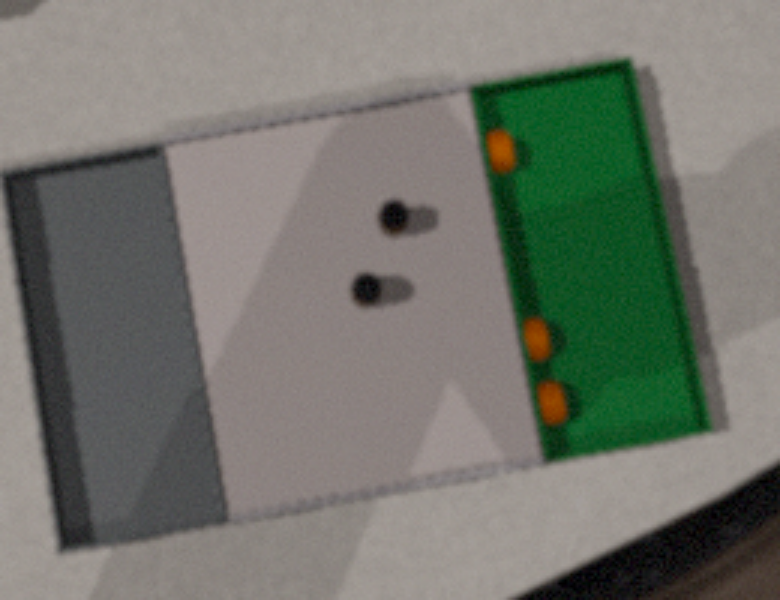

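View pics/side8.png

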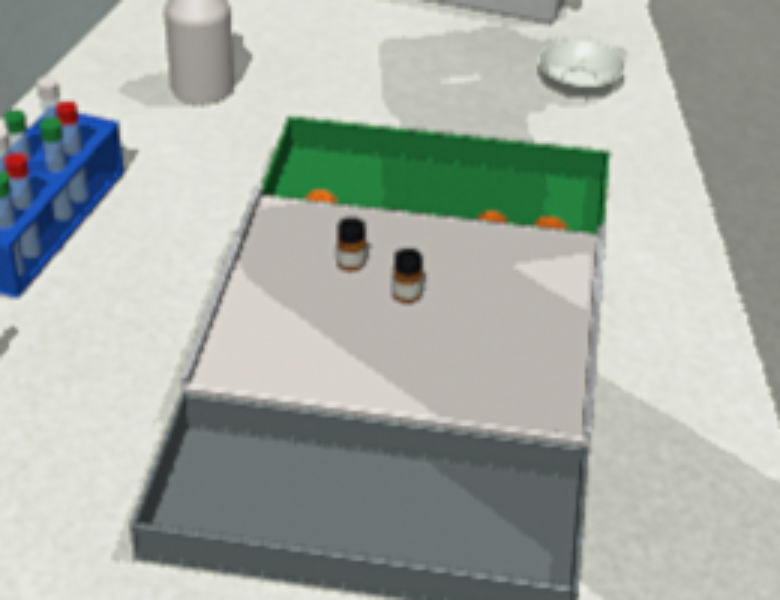

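All three caps stand on edge against the tray's board-side wall. Their centres are at own y of about -136 (limit -126) and z of about 19, and they are not moving. Jars, beaker and dish read unmoved.

```bash
python3 -c "
from bench import *
s=get_state();print(s['clock'],s['force'],abs(s['joint_velocities']).max());print(sign_off())"
```

```text
17.65 [-0.43883284  0.25835485  0.58064058] 0.0051493368555221184
the job is handed in; nothing more can be done
None
```

I pushed all three caps along their lanes and over the board's open end into the green tray, then swung the arm clear and handed the job in at 17.65 s. I nested each cap against two slightly opened fingertips, held about 5 mm above the board.

**Caps:** all three rest on edge against the tray's board-side wall. From the top camera their centres are about 50–52 mm from the tray's middle in y (limit 61) and at most about 106 mm in x (limit 146). I estimate their centres at about 19 mm high, from tops at about 35 mm. The two seen in earlier pictures had not moved since.

**Jars:** they stand upright and within 1 mm of where they started, by the same top-camera measurement before and after.

**Beaker and dish:** within about 3 mm of their first readings, which is within the networks' error.

**Disagreements:** the networks gave mostly one hit per class among the caps and jars, and once took the dish for a cap, so I placed these by colour and depth instead. The side camera reads a few millimetres off the top camera. It looks at the caps and jars from an angle, and its own before and after readings of the jars agree to within 1 mm.

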